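Free the analyser's lid lock and hold the sprung lid open

ROBOT

A 6-joint arm with a two-finger parallel gripper is mounted at the origin on a cart in front of the work surface, level with it; the furniture and walls round the work are solid. World frame = base frame: x ahead of the robot, y to its left, z up, the work surface at z = 0. Lengths are in m, angles in rad, forces in N, time in s.
With the tool pointing down it reaches from about 0.2 to 0.875 m from the base axis. Payload 3.4 kg.
Tool frame: the origin (TCP) lies midway between the tips of the shut fingers; the grasp point (between the pads) lies 19 mm behind it; z points along the fingers, y is the line along which they close (so a half turn about z gives the same grasp; the last joint's range is limited). The gripper opens to 94 mm and grips with 3 to 60 N. Pads are 16 mm wide; open, the fingers measure 119 mm over their backs; the gripper's body (75 mm by 177 mm) begins 78 mm behind the grasp point.
Start: joints at [-1.368, 0.276, 1.505, -0, 1.361, -0.121], TCP at [0.183, -0.545, 0.205] pointing down, gripper open.
Joint ranges: [-2.89, 2.89], [-0.75, 2.08], [0.22, 2.7], [-1.18, 4.32], [0.11, 2.71], [-2.7, 2.7]. Speed limits (rad/s): [2.57, 2.57, 3.14, 3.14, 3.14, 3.14].

INTERFACE

Orientations are given as a unit quaternion [w, x, y, z].
In Python, from workcell import * gives the robot as it stands. Calls block until the motion is done:
- move_to(position, orientation): joint-space move of the TCP to a pose.
- move_linear(position, rotation=None, max_speed=0.15, until_force=None): straight line of the TCP; rotation=None keeps the orientation; max_speed is the mean speed in m/s. With until_force (N) it stops when the force on the tool has changed by that much, and returns True; else False.
- move_j(angles): joint-space move.
- gripper_to(opening, newtons=None): opening from 0.0 (shut) to 1.0 (fully open); newtons is the grip in N (None keeps the last); returns when the fingers have stopped.
- sleep(seconds).
- solve_ik(position, orientation): joint angles nearest the present ones, or None.
- snapshot(name): name is "side" or "top" or "wrist"; returns a dict with "pixels" (400x640x3 uint8, blue, green, red), "fx", "fy", "cx", "cy" (pixels), "rvec" (rotation vector, rad) and "tvec" (3), from world to camera coordinates, as OpenCV has them; the wrist camera has in their place "T_tool_cam" (4x4, takes a point from camera to tool coordinates, whose origin is the TCP and whose axes are the flange's). Camera axes: x right, y down, z forward; pixel columns grow to the right and rows downward; lengths in m; the calibration is good to about 2 mm. The wrist camera is an equidistant fisheye: a pixel r from the principal point sees the ray r / f radians off the axis. A picture is of the moment at which its call begins: read the wrist's pose just before it. There is no depth.
A pose or a line that the arm cannot do raises IKError and nothing moves.
- job_done(): hands the job in; it is judged then, once.
Readings, each from a call of its own:
- get_t(): time.
- get_joints(): joint angles.
- get_joint_vel(): joint speeds.
- get_joint_torque(): joint torques, N m.
- get_eef_pos(): TCP position.
- get_ee_rot(): TCP orientation.
- get_wrist_force(): force on the tool from outside, world axes, zero at the start.
- get_moment(): the same for the moment, N m.
- get_opening(): opening from 0.0 (shut) to 1.0 (fully open).
- get_gripper_force(): force on a finger pad.
Only numpy, scipy, OpenCV 4.12 (cv2) and the standard library are available. Lean on these libraries where they do the work, as an engineer would, in place of code of your own. Each camera call takes 0.05 s, during which the arm holds its last target. There are 200 camera calls.

TASK

The incubation on the eight-well analyser is over and a colleague wants to pipette into the wells. Slide the lid lock's knob all the way left to its end stop to free the lid, then take the lid by its bow handle, lift it to about 60 degrees and hold it there: the lid springs shut if let go, so do not let it drop, and finish while still holding it. Leave the other things on the bench where they are.

Things in the scene. Friction and masses are not known exactly. Their poses are not given: they have to be found in the camera images.
- residue_analyser: the eight-well analyser, fixed, 233 x 278 x 110 mm, with a sloping front; origin at the centre of its underside, x from front to back, y to its left (seen from the robot), z up. The deck is 85 mm high up to 24 mm ahead of the origin, then slopes down at 24 degrees. The clear lid (94 mm deep, 232 wide, 20 thick, shut top at height 110 mm, front face at x = -5 mm) is hinged at its back.
- residue_analyser_lid (a joint): opening angle of the lid in rad: 0 shut, 1.05 = 60 degrees, 1.745 fully open. A closing spring and its weight pull it shut from every angle (about 2 to 2.5 N at the handle, 0.3 N m); it never stays open alone.
- lid_lock (a joint): travel of the lid lock in m, 0 to 0.030, growing as the knob slides to the analyser's left (+y). It starts at 0 to 0.008 with two hooks over lugs on the lid, which hold the lid down until about 0.015; at 0.030 the bar meets the rubber of the end stop and the lock is fully open. About 2 N of friction; it stays where it is left.
- lock_knob (a point): grasp point of the lock's black knob, an upright block 12 mm wide along the slide (y), 14 deep, from height 96 to 124 mm; the point is on its middle line at height 114 mm, 18 mm ahead of the analyser's origin. It rides on a flat steel bar ahead of the lid; guides and end stop are at most 101 mm high, the hooks 106. The nearest leg of the lid handle is 45 mm to its right at the start.
- handle_mid (a point): middle of the grip bar of the lid's steel bow handle: round, 10 mm thick, parallel to the analyser's y, 50 mm free between its legs. Lid shut: 31 mm ahead of the analyser's origin, at height 138 mm, 26 mm ahead of and 28 mm above the lid's top front edge. It moves with the lid and has its orientation. It can be pinched from above, front to back, and turns between the fingers.
- lid_hinge (a point): point on the lid's hinge axis (parallel to the analyser's y), behind the handle's middle: 88.6 mm behind the analyser's origin, at height 90.5 mm. The handle's middle moves round it on an arc of radius 129 mm, starting 21.7 degrees above level when the lid is shut.
- cup_3: an open sample cup, 55 mm across and 42 mm tall, standing on the worktop; origin at the centre of its base
- cassette_1: a flat white test cassette, 70 x 21 x 5 mm, on the worktop; origin under its middle
- cassette_2: another flat white test cassette, 70 x 21 x 5 mm, on the worktop; origin under its middle
- dropper_1: a reagent dropper bottle, 29 mm across and 58 mm tall, on the worktop; origin at the centre of its base
- timer: a square bench timer, 62 x 62 x 20 mm, lying flat; origin under its middle
Mind the look-alikes: they are no part of the job. Leave any orange look-alike of the cassette_1 alone.

How it is judged:
By the outcome, as a careful person would: the job done as asked, in the order asked, and still so for the second after the job is handed in, while the arm keeps its last pose, push and grip.
It also fails if it takes over 51 s, if anything falls off the work surface, if the arm or the gripper's body presses on something with over 40 N, if the wrist force passes 120 N, or if a joint passes its speed limit or range.

## Working session

There is one attempt and no reset: what is moved stays moved. The work goes in short steps, each a Python script; the robot and the scene stay as the last script left them, time stands still between calls to the robot, and variables do not carry over. Pictures are saved under pics/ and viewed, at most 10 in all, crops included, and the job is handed in when it is done.

```bash
mkdir -p pics; ls; python3 - <<'E'
from workcell import *
import cv2,numpy as np
for n in("side","top"):
    s=snapshot(n); cv2.imwrite(f"pics/{n}0.png",s["pixels"])
    print(n,s["fx"],s["fy"],s["cx"],s["cy"],s["rvec"],s["tvec"])
print(get_t(),get_ee_rot(),get_opening())
E
```

```text
pics
side 415.48240418641 415.48240418641 321.2155178040281 191.64662994027748 [ 0.16326994 -2.80782758  1.32505766] [0.57047743 0.18865297 0.79733868]
top 487.9802236408035 487.9802236408035 317.3581761572672 214.4426753957109 [ 2.15583522 -2.12334797  0.22678857] [-0.12585949  0.61722216  0.87898515]
0.1 [-8.02466284e-04  9.86920854e-01  1.61203544e-01 -4.18879408e-05] 1.0026490554773602
```

View pics/top0.png

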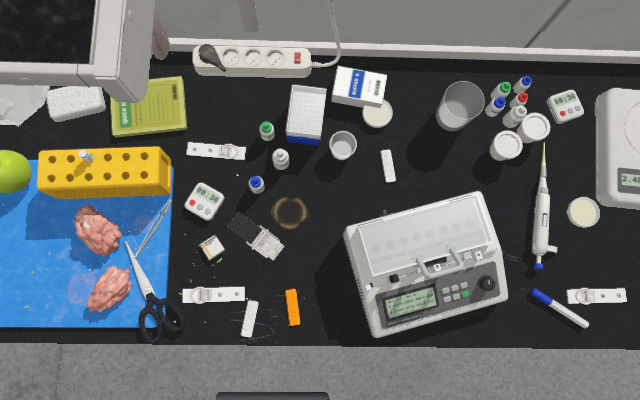

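View pics/side0.png

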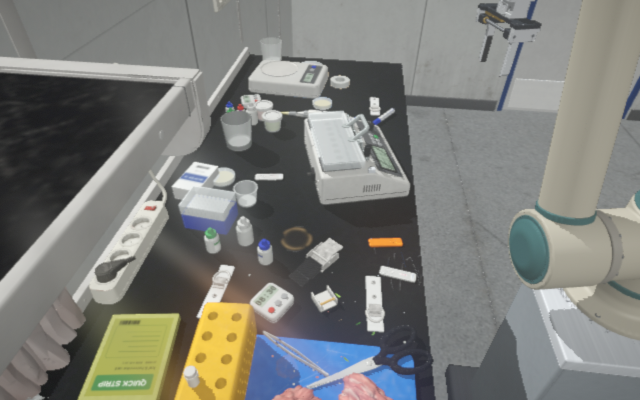

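The top view shows the analyser at about (425,265) px, with its handle near (440,262) and the lock to its left near (395,278). I'll enlarge that area.

```bash
cat > h.py <<'E'
import cv2,numpy as np
from scipy.spatial.transform import Rotation as R
from workcell import *
def ray(s,px):
    Rm=cv2.Rodrigues(np.array(s["rvec"]))[0]; t=np.array(s["tvec"])
    d=Rm.T@np.array([(px[0]-s["cx"])/s["fx"],(px[1]-s["cy"])/s["fy"],1])
    return -Rm.T@t,d
def at_z(s,px,z):
    c,d=ray(s,px); return c+d*(z-c[2])/d[2]
def proj(s,P):
    return cv2.projectPoints(np.array(P,float).reshape(-1,3),np.array(s["rvec"]),np.array(s["tvec"]),np.array([[s["fx"],0,s["cx"]],[0,s["fy"],s["cy"]],[0,0,1]]),None)[0].reshape(-1,2)
E
python3 - <<'E'
from h import *
s=snapshot("top");im=s["pixels"]
cv2.imwrite("pics/crop1.png",cv2.resize(im[180:345,330:520],None,fx=4,fy=3.6363,interpolation=cv2.INTER_CUBIC))
for a in[(0,0),(640,0),(320,200),(320,345)]:print(at_z(s,a,0))
E
```

```text
[1.09075536 0.57718325 0.        ]
[ 1.1382598  -0.84527984  0.        ]
[ 0.65998022 -0.12319814  0.        ]
[ 3.71522809e-01 -1.26481835e-01 -1.11022302e-16]
```

View pics/crop1.png

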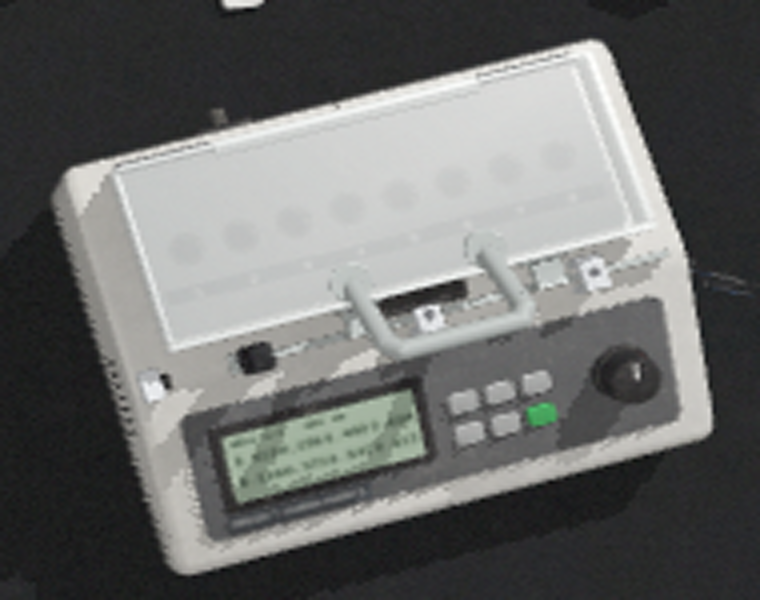

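The crop shows the knob at crop (256,357), grip bar ends at (400,352) and (527,312), and lid front corners at (175,347) and (652,225). I'll fit the analyser pose to these.

```bash
cat >> h.py <<'E'
def fit(s,obs):  # obs: list of (px, local x, local y or None index 'h'/'k', z)
    from scipy.optimize import least_squares
    def pts(p):
        c,n=np.cos(p[2]),np.sin(p[2]); out=[]
        for _,x,y,z in obs:
            y=p[3] if y=='h' else p[4] if y=='k' else y
            out.append([p[0]+c*x-n*y,p[1]+n*x+c*y,z])
        return out
    r=least_squares(lambda p:(proj(s,pts(p))-np.array([o[0] for o in obs])).ravel(),[.5,-.35,.2,0,.07],loss='soft_l1')
    return r.x,r.fun.reshape(-1,2)
def loc(p,x,y,z):
    c,n=np.cos(p[2]),np.sin(p[2]); return np.array([p[0]+c*x-n*y,p[1]+n*x+c*y,z])
E
python3 - <<'E'
from h import *
s=snapshot("top")
f=lambda u,v:(330+u/4,180+v/3.6363)
obs=[(f(175,347),-.005,.116,.11),(f(652,225),-.005,-.116,.11),(f(115,172),.089,.116,.11),(f(578,62),.089,-.116,.11),
(f(463,333),-.031,'h',.138),(f(256,352),-.018,'k',.122)]
p,r=fit(s,obs);print(p,r.round(1),sep='\n')
print("knob",loc(p,-.018,p[4],.114),"handle",loc(p,-.031,p[3],.138))
s2=snapshot("side")
im=s2["pixels"].copy()
q=[loc(p,-.018,p[4],.124),loc(p,-.031,p[3],.138)]+[loc(p,a,b,.11) for a,b in((-.005,.116),(-.005,-.116))]
u=proj(s2,q);print(u)
c=cv2.resize(im[100:210,290:420],None,fx=5,fy=5,interpolation=cv2.INTER_CUBIC)
for a in u:cv2.drawMarker(c,(int((a[0]-290)*5),int((a[1]-100)*5)),(0,0,255),0,15,1)
cv2.imwrite("pics/side1.png",c)
E
```

```text
[ 0.53639854 -0.3233879   0.28612641 -0.00571873  0.08085245]
[[-1.7  1.2]
 [ 1.   0.2]
 [-1.7 -1. ]
 [ 2.7 -3.8]
 [-0.1 -0.2]
 [ 0.2  1.3]]
knob [ 0.49631068 -0.25090284  0.114     ] handle [ 0.50827291 -0.33762351  0.138     ]
[[367.82825641 145.37268878]
 [364.18709033 120.60745513]
 [365.76280372 159.70005702]
 [343.28129343 109.91292463]]
```

View pics/side1.png

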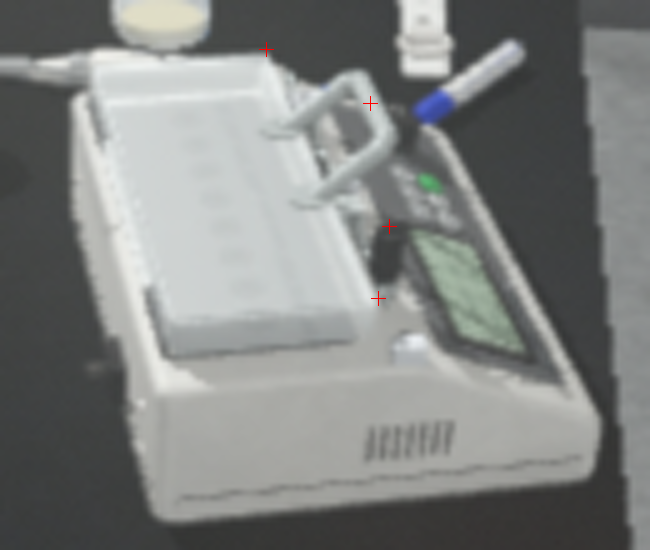

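The fit lands on the knob (within about 1 px) and on the handle bar (within about 4 mm). I'll move above the knob with the fingers closing along the slide, then look with the wrist camera.

```bash
cat >> h.py <<'E'
def down(psi): 
    q=(R.from_euler('z',psi)*R.from_euler('x',np.pi)).as_quat(); return [q[3],q[0],q[1],q[2]]
def wrist():
    p,q=np.array(get_eef_pos()),get_ee_rot(); s=snapshot("wrist")
    T=np.eye(4);T[:3,:3]=R.from_quat([q[1],q[2],q[3],q[0]]).as_matrix();T[:3,3]=p
    return s,T@np.array(s["T_tool_cam"])
def wproj(s,T,P):
    c=(np.linalg.inv(T)@np.r_[P,1])[:3]; th=np.arctan2(np.hypot(c[0],c[1]),c[2]); d=c[:2]/np.hypot(c[0],c[1])
    return np.array([s["cx"],s["cy"]])+np.array([s["fx"],s["fy"]])*th*d
def wat_z(s,T,px,z):
    v=(np.array(px)-[s["cx"],s["cy"]])/[s["fx"],s["fy"]]; th=np.hypot(*v)
    d=T[:3,:3]@np.r_[np.sin(th)*v/th,np.cos(th)]; o=T[:3,3]; return o+d*(z-o[2])/d[2]
P0=np.array([0.5364,-0.3234,0.2861,-0.0057,0.0809])
E
python3 - <<'E'
from h import *
k=loc(P0,-.018,P0[4],.2)
move_to(list(k),down(P0[2])); gripper_to(.4)
s,T=wrist(); print(get_t(),get_eef_pos(),s["T_tool_cam"],s["fx"],s["cx"],s["cy"])
im=s["pixels"].copy(); cv2.imwrite("pics/w1raw.png",im)
for q in [loc(P0,-.018,P0[4],.124),loc(P0,-.031,P0[3],.138),loc(P0,-.005,.116,.11),loc(P0,-.005,-.116,.11)]:
    u=wproj(s,T,q);print(u.round(1));cv2.drawMarker(im,tuple(int(a) for a in u),(0,0,255),0,8,1)
cv2.imwrite("pics/w1.png",im)
E
```

```text
2.8667 [ 0.49632133 -0.25083646  0.20001447] [[ 8.79523119e-04 -9.59655700e-01 -2.81176394e-01  8.11197373e-02]
 [ 9.99999497e-01  7.08760279e-04  7.09009859e-04  1.45409856e-03]
 [-4.81118693e-04 -2.81176876e-01  9.59655841e-01 -1.78902952e-01]
 [ 0.00000000e+00  0.00000000e+00  0.00000000e+00  1.00000000e+00]] 309.70691628693146 319.76264366964887 203.97407312135897
[317.9 211.2]
[418.2 230.3]
[279.  192.6]
[509.7 194.2]
```

View pics/w1.png

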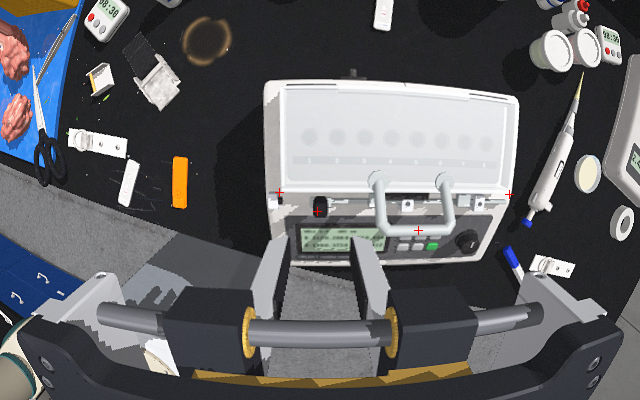

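The wrist view shows the knob near (320,204), the handle bar from about (381,232) to (452,228), and the fingers straddling the knob's column. I'll enlarge it for precision.

```bash
python3 -c "
import cv2
i=cv2.imread('pics/w1raw.png')[150:270,262:522]
cv2.imwrite('pics/w1c.png',cv2.resize(i,None,fx=3,fy=3,interpolation=cv2.INTER_CUBIC))"
```

```text
(no output)
```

View pics/w1c.png

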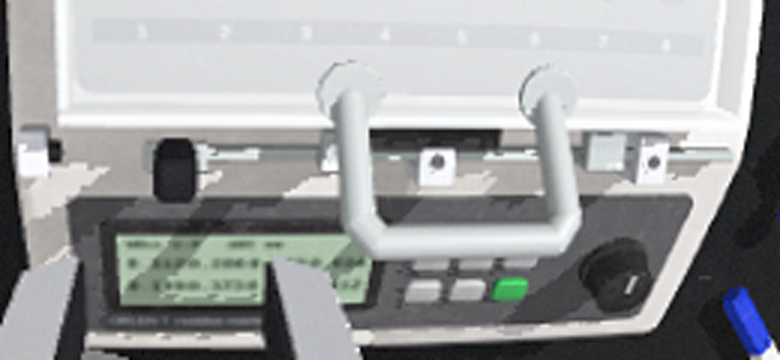

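The knob's top face is at full-image (320.3,211.3) and the bar's middle at (417.7,229.7). Both are within 2 mm of the model, so I'll pinch the knob and slide it left.

```bash
python3 - <<'E'
from h import *
P0[4]=.0789
ylo=np.array([-np.sin(P0[2]),np.cos(P0[2]),0])
k=loc(P0,-.019,P0[4],.2)
k[2]=.109
print("touch",move_linear(list(k),down(P0[2]),max_speed=.08,until_force=6),get_eef_pos())
gripper_to(0,25); print("open",get_opening(),get_gripper_force(),get_wrist_force())
a=np.array(get_eef_pos())
st=move_linear(list(a+.038*ylo),max_speed=.03,until_force=14)
b=np.array(get_eef_pos()); print(st,"moved",(b-a)@ylo,get_wrist_force(),get_opening(),get_t())
s,T=wrist();cv2.imwrite("pics/w2.png",cv2.resize(s["pixels"][130:290,230:490],None,fx=3,fy=3))
E
```

```text
touch False [ 0.496331   -0.25336626  0.10958056]
open 0.1217952902549494 25.000600218772888 [-0.29894711  2.46440715  1.35501176]
True moved 0.029321584380636208 [ 0.03965974 -0.70415194  2.40824611] 0.12721364469291818 5.6667
```

View pics/w2.png

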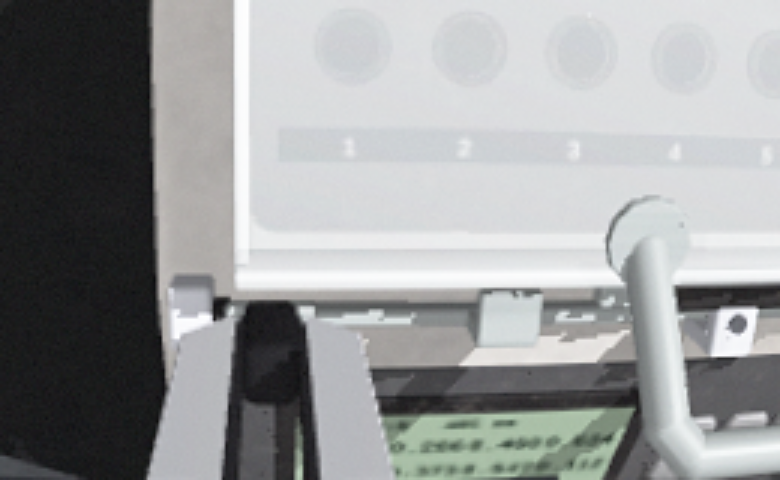

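The wrist view shows the knob between the fingers at crop (270,350), with the bar's end at the end stop near (222,308). It moved 29.3 mm before the force rose. I'll push once more to confirm the stop.

```bash
python3 - <<'E'
from h import *
ylo=np.array([-np.sin(P0[2]),np.cos(P0[2]),0])
a=np.array(get_eef_pos())
st=move_linear(list(a+.008*ylo),max_speed=.015,until_force=18)
b=np.array(get_eef_pos()); print(st,(b-a)@ylo,get_wrist_force(),get_opening())
sleep(.2); print(get_wrist_force(),(np.array(get_eef_pos())-a)@ylo)
gripper_to(.35)
s,T=wrist(); cv2.imwrite("pics/w3.png",cv2.resize(s["pixels"][190:270,260:360],None,fx=6,fy=6,interpolation=cv2.INTER_CUBIC))
print(get_eef_pos(),get_t(),get_wrist_force())
E
```

```text
True -2.9406892191504137e-05 [ 0.30817457 -1.01281625  3.45941871] 0.12455676903659658
[-0.45423349 -0.28839873  3.13677122] -3.678375637099766e-05
[ 0.48773213 -0.22472707  0.10906065] 6.9917 [ 0.2802302  -0.37421652  0.37091057]
```

View pics/w3.png

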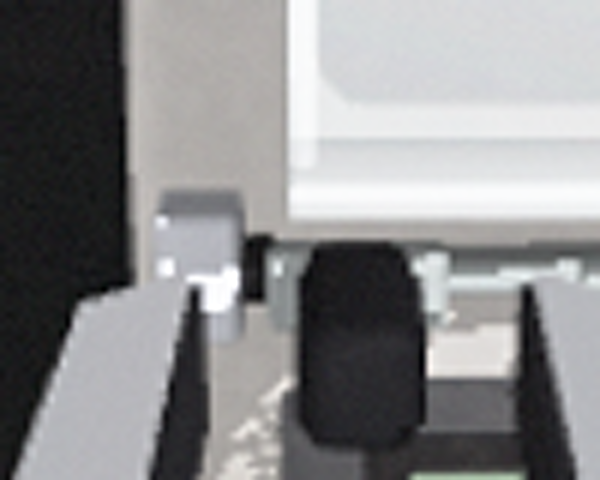

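The bar now sits against the rubber at crop (265,270), and the second push was blocked, so the lock is fully open. Next I grip the handle bar.

```bash
cat >> h.py <<'E'
def tcp(deg):  # TCP for lid angle, tool vertical
    a=np.deg2rad(21.7+deg); return loc(P0,.0886-.129*np.cos(a),P0[3],.0905+.129*np.sin(a)-.019)
E
python3 - <<'E'
from h import *
p=np.array(get_eef_pos()); p[2]=.22
move_linear(list(p),max_speed=.15)
best=None
for psi in (P0[2]+np.pi/2,P0[2]-np.pi/2):
    js=[solve_ik(list(tcp(d)),down(psi)) for d in (0,30,60)]
    print(psi,[None if j is None else np.round(j,2) for j in js])
    if all(j is not None for j in js) and (best is None or abs(js[0][5])<best[0]): best=(abs(js[0][5]),psi)
psi=best[1]
h=tcp(0); h[2]=.22
move_to(list(h),down(psi)); gripper_to(.45)
print("touch",move_linear(list(tcp(0)),down(psi),max_speed=.08,until_force=6),get_eef_pos(),tcp(0))
f0=np.array(get_wrist_force())
gripper_to(0,20); print(psi,get_opening(),get_gripper_force(),np.array(get_wrist_force())-f0,get_t())
E
```

```text
1.8568963267948966 [array([-0.7 ,  0.39,  1.56,  0.  ,  1.19, -0.99]), array([-0.65,  0.39,  1.42,  0.  ,  1.34, -0.93]), array([-0.57,  0.44,  1.27,  0.  ,  1.43, -0.86])]
-1.2846963267948965 [array([-0.7 ,  0.39,  1.56, -0.  ,  1.19,  2.15]), array([-0.65,  0.39,  1.42, -0.  ,  1.34,  2.21]), array([-0.57,  0.44,  1.27, -0.  ,  1.43,  2.28])]
touch False [ 0.50840885 -0.33797682  0.11982549] [ 0.5080211  -0.33768975  0.11919733]
1.8568963267948966 0.0963507717051191 19.99934881925583 [ 4.78112005  0.81311363 -1.98248648] 11.8167
```

Opening of 9 mm matches the 10 mm bar. Lifting along the arc, with forces watched.

```bash
python3 - <<'E'
from h import *
gripper_to(0,35)
off=np.array([np.cos(P0[2]),np.sin(P0[2]),0])*.001
for d in (4,8,14,21,28,36,44,52,60.5):
    move_linear(list(tcp(d)+off),max_speed=.05)
    f=np.array(get_wrist_force()); print(d,f.round(1),round(get_opening(),3),round(get_t(),1))
    if np.linalg.norm(f)>30: print("stop");break
s,T=wrist();cv2.imwrite("pics/w4.png",s["pixels"])
s=snapshot("side");cv2.imwrite("pics/s4.png",cv2.resize(s["pixels"][40:220,280:460],None,fx=3.3,fy=3.3))
print(get_eef_pos(),tcp(60.5))
E
```

```text
4 [ 4.2 -0.7 -6. ] 0.091 12.4
8 [ 2.7 -1.  -4.3] 0.095 12.7
14 [ 1.8 -1.5 -4.7] 0.1 13.1
21 [-3.  -1.8 -0.5] 0.093 13.6
28 [-4.5 -3.2  1.7] 0.095 14.1
36 [-6.6 -2.9  4.1] 0.091 14.6
44 [-7.9 -1.9  8.4] 0.097 15.1
52 [-5.2 -1.2  7.4] 0.096 15.6
60.5 [-3.5 -2.3  5.9] 0.095 16.1
[ 0.60726512 -0.30886371  0.20165024] [ 0.60621151 -0.30880503  0.19930647]
```

View pics/s4.png

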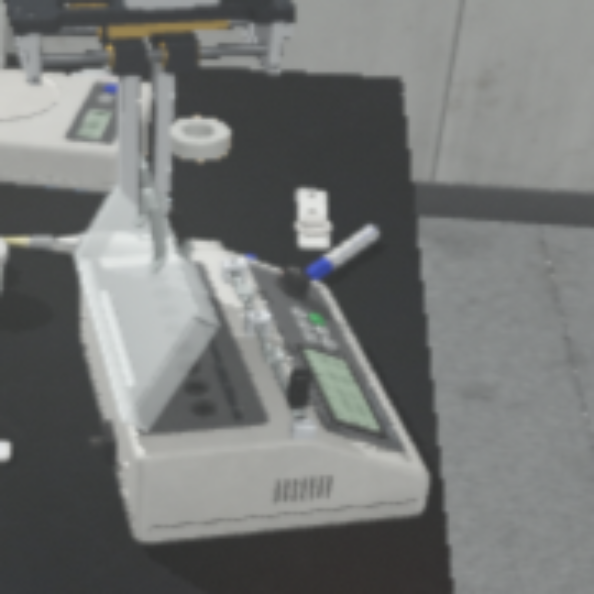

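The side view shows the lid raised to about 60°, with the bar held between the fingers near crop (158,235) and the knob still left at (300,385). Forces are small, so I'm handing in.

```bash
python3 - <<'E'
from h import *
sleep(.7); print(get_opening(),get_gripper_force(),get_wrist_force(),get_t()); print(job_done())
E
```

```text
0.09628874164490998 34.99936401844025 [-2.47806996 -1.18178963  5.98519817] 16.9167
the job is handed in; nothing more can be done
None
```

I slid the lock fully left to its end stop, lifted the lid by its handle to about 60° (estimated from the arm's position and one side picture), and handed the job in at about 17 s with the gripper still holding it.

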